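# Load the weight carrier and hang it on the spring balance

### The job

Check-load the spring balance: stand the weight carrier in the middle of the stand's white disc with its eye in line with the post, then slide every ring weight on the bench over the eye and down its shaft. Then pull the sprung hook down by its red handle, swing it through the carrier's eye and let it up, so that the loaded carrier hangs still and free of the stand. Leave the block weight and the bottle where they are.

Things in the scene. Friction and masses are not known exactly. Their poses are not given: they have to be found in the camera images.
- stand: fixed stand: blue plate 10 mm thick, 320 x 150 mm, white disc (radius 56 mm). Origin on the bench under the disc's middle; x axis points to the upright post (radius 16 mm, 510 mm tall) 190 mm away. A blue boom, 487 to 513 mm up, swings about the post's axis (light friction, stays put); at its end, 190 mm out, hangs the yellow balance tube (radius 19 mm, lower end 345 mm up).
- hook (a joint): how far the hook is drawn down out of the tube, m, 0 (rest, at the top) to 0.18. Spring: about 2 N at 0 plus 95 N/m (some 16 N at 0.15), well damped; it goes back up when let go and hangs lower with a load. Hooked load of 0.5 to 1 kg hangs at about 0.04 to 0.10.
- hook_bowl (a point): middle of the hook's level bottom bar (radius 4 mm), under the tube, 270 mm above the bench at rest, 190 mm from the post's axis; starts swung 0.7 to 0.9 rad to the stand's +y side (can swing 1.2; and 0.4 past the disc). Bar square to the boom. J shape: open tip leads as it swings back to the disc; closed back 24 mm out behind, joining the rod 46 mm up. Turns with the boom only.
- hook_tip (a point): end of the hook's open tip, 22 mm out from hook_bowl and 8 mm higher, bar radius 4 mm.
- hook_handle (a point): middle of the hook's red pull handle: level round bar, radius 9 mm, 60 mm long, end knob radius 13 mm; 125 mm from the hook's rod, 52 mm above hook_bowl. It points away from the post along the line of the boom and moves rigidly with the hook: 322 mm above the bench at rest. Grip it across, from above; nothing stands above it.
- carrier: weight carrier, loose, about 0.4 kg, upright on the bench at the start: dark base disc radius 50 mm, 12 mm thick; aluminium shaft radius 17 mm from 12 to 95 mm; wire eye on top up to 136 mm, no wider than the shaft. Origin: centre of the underside, z along the shaft. The eye lies in its x-z plane (look through it along y). Grip it by the top of the shaft.
- eye_top (a point): middle of the top bar of the carrier's eye, 133 mm above the carrier's underside, on the shaft's axis. Wire radius 3 mm; opening 22 mm wide, from 95 to 130 mm above the underside. The hook swings through it when the carrier stands in the middle of the disc with its x axis along the stand's x axis, either way round.
- ring_a: yellow ring weight, about 0.11 kg, outer diameter 66 mm, bore 42 mm, 20 mm high; may be absent. Origin: centre of its underside, z along its axis. At the start it lies flat on the bench.
- ring_b: orange ring weight, about 0.11 kg, outer diameter 66 mm, bore 42 mm, 20 mm high; may be absent. Origin: centre of its underside, z along its axis. At the start it lies flat on the bench.
- ring_c: green ring weight, about 0.11 kg, outer diameter 66 mm, bore 42 mm, 20 mm high; may be absent. Origin: centre of its underside, z along its axis. At the start it lies flat on the bench.
- ring_d: white ring weight, about 0.11 kg, outer diameter 66 mm, bore 42 mm, 20 mm high; may be absent. Origin: centre of its underside, z along its axis. At the start it lies flat on the bench.
- block_weight: bystander: dark iron block weight 110 x 85 x 75 mm with a bar handle; origin centre of underside
- spray_bottle: bystander: white bottle with blue cap, radius 32 mm, 170 mm tall; origin centre of underside
There are look-alikes about, which are no part of the job. Of the things like the ring_c, leave any that is black or pink; of the rest the larger one is meant.

How it is judged:
By the outcome, as a careful person would: the job done as asked, in the order asked, and still so for the second after the job is handed in, with the robot touching nothing.
Of ring_a, ring_b, ring_c, ring_d only 2 to 4 are there at a start; the rules pass over those that are not, and their reading is None.
At some moment in a run one of ring_a, ring_b, ring_c, ring_d may be knocked a few centimetres aside while the robot is not near it.
Once in a run the grip may slacken for a moment while it holds something.
It also fails if it takes over 210 s, if anything falls off the work surface, if the arm or the gripper's body presses on something with over 40 N, if the wrist force passes 120 N, or if a joint passes its speed limit or range.

### The arm

A 6-joint arm with a two-finger parallel gripper is mounted at the origin on the work surface. World frame = base frame: x ahead of the robot, y to its left, z up, the work surface at z = 0. Lengths are in m, angles in rad, forces in N, time in s.
With the tool pointing down it reaches from about 0.25 to 0.8 m from the base axis. Payload 3.9 kg.
Tool frame: the origin (TCP) lies at the very end of the fingers, on their centre line; the grasp point (between the pads) lies 19 mm behind it; z points along the fingers, y is the line along which they close (so a half turn about z gives the same grasp; the last joint's range is limited). The gripper opens to 85 mm and grips with 20 to 120 N. Pads are 22 mm wide; open, the fingers measure 114 mm over their backs; the gripper's body (76 mm by 85 mm) begins 54 mm behind the grasp point. The pads swing forward as they close: fully open they stand 13 mm farther back than shut.
Start: joints at [-1.334, 0.26, -0.138, 1.173, 0, 1.571], TCP at [0.123, -0.51, 0.231] pointing down, gripper open.
Joint ranges: [-2.78, 2.78], [-0.83, 1.72], [-1.28, 1.37], [-1.9, 2.12], [-1.57, 1.48], [-3.14, 3.14]. Speed limits (rad/s): [2.57, 2.57, 3.14, 3.14, 3.14, 3.14].

### API

Orientations are given as a rotation vector (axis times angle).
In Python, from rig import goto, move_l, set_joints, gripper_open, close, dwell, inverse_kinematics, get_obs, get_image, IKError, job_done gives the robot as it stands. Calls block until the motion is done:
- goto(position, orientation): joint-space move of the TCP to a pose.
- move_l(position, frame=None, vel=0.15): straight line of the TCP; frame=None keeps the orientation; vel is the mean speed in m/s.
- set_joints(angles): joint-space move.
- gripper_open() and close(grasp_force=None): open the fingers fully, or close them until they stop; grasp_force is the grip in N (None keeps the last).
- dwell(seconds).
- inverse_kinematics(position, orientation): joint angles nearest the present ones, or None.
- get_obs(): the state.
- get_image(name): name is "scene" or "top" or "wrist"; returns a dict with "color" (480x640x3 uint8, red, green, blue), "fx", "fy", "cx", "cy" (pixels), "eye" and "attitude" of the camera in the world. Camera axes: x right, y up, looking along -z (the intrinsics and any distortion apply to the point x, -y, -z); pixel columns grow to the right and rows downward; lengths in m; the calibration is good to about 2 mm. A picture is of the moment at which its call begins. There is no depth.
A pose or a line that the arm cannot do raises IKError and nothing moves.
- job_done(): hands the job in; it is judged then, once.
The state is a dict: "t": time; "joints": joint angles; "qd": joint speeds; "tau": joint torques, N m; "tool_pos": TCP position; "tcp_rot": TCP orientation; "contact_force": force on the tool from outside, world axes, zero at the start; "wrist_torque": the same for the moment, N m; "finger_gap": finger opening in m; "gripper_force": force on a finger pad.
Only numpy, scipy, OpenCV 4.12 (cv2) and the standard library are available. Lean on these libraries where they do the work, as an engineer would, in place of code of your own. Each camera call takes 0.05 s, during which the arm holds its last target. There are 200 camera calls.

## Working session

There is one attempt and no reset: what is moved stays moved. The work goes in short steps, each a Python script; the robot and the scene stay as the last script left them, time stands still between calls to the robot, and variables do not carry over. Pictures are saved under pics/ and viewed, at most 14 in all, crops included, and the job is handed in when it is done.

```bash
ls; mkdir -p pics; python3 - <<'E'
from rig import *
import cv2,numpy as np
o=get_obs();print(o)
for n in("scene","top","wrist"):
    g=get_image(n);cv2.imwrite(f"pics/{n}0.png",g["color"][:,:,::-1]);print(n,{k:g[k] for k in g if k!="color"})
E
```

```text
pics
{'t': 0.0, 'joints': array([-1.33398582e+00,  2.60647733e-01, -1.39400677e-01,  1.17272543e+00,
       -7.31563870e-06,  1.57077763e+00]), 'qd': array([ 9.73702688e-05, -1.70539880e-03,  5.32503204e-04, -8.40259115e-06,
        1.56982805e-04, -7.72933953e-04]), 'tau': array([ 6.88981690e-04, -4.05675638e+01,  2.53924137e+01,  1.86222978e-02,
        2.66897825e-05,  1.06535904e-05]), 'tool_pos': array([ 0.12299817, -0.50965931,  0.230472  ]), 'tcp_rot': array([-3.11764356e+00, -3.70909799e-01,  3.78084797e-04]), 'contact_force': array([-0.04420202, -0.60010688,  0.01298891]), 'wrist_torque': array([ 0.00218049, -0.00950189,  0.01283264]), 'gripper_force': 0.0, 'finger_gap': 0.0853215528127107}
scene {'fx': 552.7200793623385, 'fy': 552.7200793623385, 'cx': 316.4577042039933, 'cy': 243.06791365084973, 'eye': array([ 1.04203853, -0.1025907 ,  1.19796316]), 'attitude': array([0.44222683, 0.36091975, 1.30609043])}
top {'fx': 472.2563915432249, 'fy': 472.2563915432249, 'cx': 316.4865830935776, 'cy': 230.33483395703044, 'eye': array([0.30409172, 0.02669029, 1.27311982]), 'attitude': array([ 0.10962192, -0.11527256, -1.54750032])}
wrist {'fx': 365.3640437814852, 'fy': 365.3640437814852, 'cx': 320.8032891814337, 'cy': 234.08448933063642, 'eye': array([ 0.19596446, -0.49259558,  0.37211304]), 'attitude': array([-0.24710241,  0.19638144, -1.32354879])}
```

View pics/top0.png

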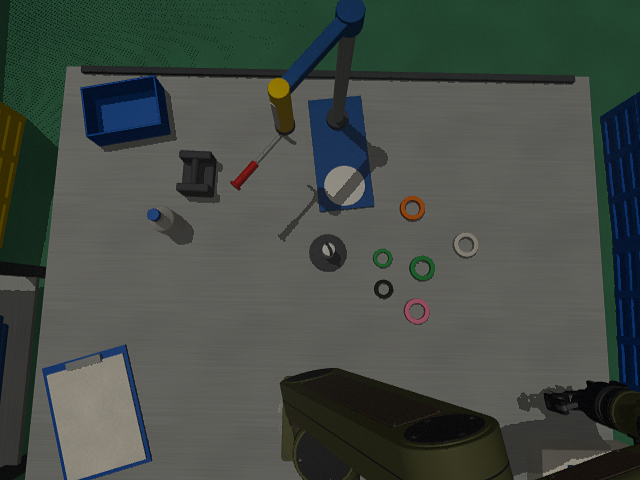

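View pics/scene0.png

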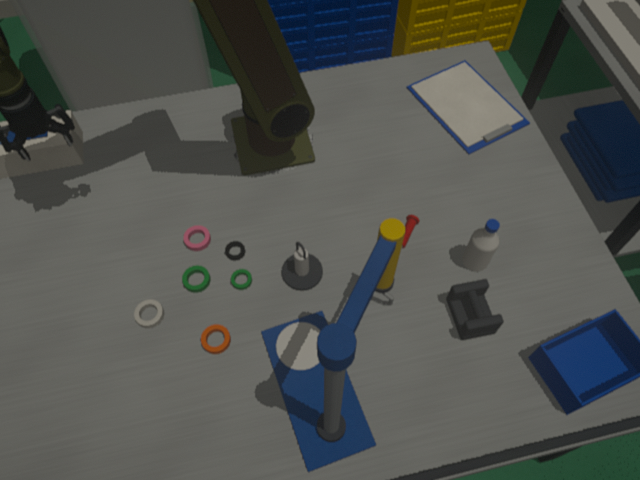

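Top view shows orange ring (412,208), large green (422,268) and white (466,245), with no yellow ring. The look-alikes are small green (382,258), black (383,289) and pink (417,311). I choose the large green. The carrier is at (328,252), the disc at (345,186), the post base at (337,120) and the red handle at (243,175).

```bash
cat > h.py <<'E'
from rig import *
import cv2,numpy as np
from scipy.spatial.transform import Rotation as R
def shot(n,save=None):
    g=get_image(n)
    if save: cv2.imwrite(f"pics/{save}.png",g["color"][:,:,::-1])
    return g
def ray(g,p):
    p=np.atleast_2d(np.asarray(p,float))
    d=np.c_[(p[:,0]-g["cx"])/g["fx"],-(p[:,1]-g["cy"])/g["fy"],-np.ones(len(p))]
    return R.from_rotvec(g["attitude"]).apply(d)
def onz(g,p,z):
    d=ray(g,p);return g["eye"]+d*((z-g["eye"][2])/d[:,2])[:,None]
def tri(gs,ps):
    A=np.zeros((3,3));b=np.zeros(3)
    for g,p in zip(gs,ps):
        d=ray(g,p)[0];d/=np.linalg.norm(d);M=np.eye(3)-np.outer(d,d);A+=M;b+=M@g["eye"]
    return np.linalg.solve(A,b)
def proj(g,P):
    c=R.from_rotvec(g["attitude"]).inv().apply(np.atleast_2d(P)-g["eye"])
    return np.c_[g["cx"]+g["fx"]*c[:,0]/-c[:,2],g["cy"]+g["fy"]*c[:,1]/c[:,2]]
HSV=dict(orange=((5,150,60),(18,255,255)),green=((50,120,50),(75,255,255)),yellow=((20,150,80),(32,255,255)),
 red=((0,170,80),(4,255,255)),blue=((100,120,40),(120,255,255)),white=((0,0,150),(180,50,255)))
def blobs(g,col,mn=60):
    m=cv2.inRange(cv2.cvtColor(g["color"],cv2.COLOR_RGB2HSV),*map(np.array,HSV[col]))
    c,_=cv2.findContours(m,cv2.RETR_EXTERNAL,cv2.CHAIN_APPROX_NONE)
    return sorted([k for k in c if cv2.contourArea(k)>mn],key=cv2.contourArea,reverse=True)
def circ(P):  # least squares circle in xy
    x=P[:,:2];s=np.linalg.lstsq(np.c_[2*x,np.ones(len(x))],(x**2).sum(1),rcond=None)[0]
    return s[:2],np.sqrt(s[2]+s[:2]@s[:2])
def down(yaw): # tool down, closing line (tool y) along world angle yaw
    y=np.array([np.cos(yaw),np.sin(yaw),0]);z=np.array([0,0,-1.]);return R.from_matrix(np.c_[np.cross(y,z),y,z]).as_rotvec()
E
python3 - <<'E'
from h import *
for n in("top","scene"):
    g=shot(n)
    hsv=cv2.cvtColor(g["color"],cv2.COLOR_RGB2HSV)
    for c in HSV:
        for k in blobs(g,c)[:9]:
            k=k[:,0];z=0.01 if c in("white","blue") else .018
            P=onz(g,k,z);cc,r=circ(P)
            if P[:,:2].max()<1.2: print(n,c,k.mean(0).round(),cc.round(4),r.round(4),len(k))
    pts=dict(top=[(412,197),(466,236),(345,175),(321,252),(343,250)],scene=[(216,328),(148,303),(290,335)])[n]
    print([hsv[v,u].tolist() for u,v in pts])
E
```

```text
top orange [412. 207.] [ 0.5537 -0.2336] 0.032 67
top green [547. 128.] [ 0.6979 -0.4673] 0.4447 1311
top green [144.  45.] [0.9931 0.482 ] 0.3303 891
top green [422. 268.] [ 0.3916 -0.2588] 0.0313 68
top green [329.  59.] [0.9813 0.0044] 0.0339 74
top green [382. 258.] [ 0.4161 -0.1525] 0.0237 50
top green [ 47. 233.] [0.4653 0.7617] 0.0571 142
top green [622. 437.] [-0.0277 -0.7624] 0.0197 55
top yellow [278.  88.] [0.8875 0.1398] 0.0292 58
top red [243. 175.] [0.6379 0.2279] 0.03 60
top blue [628. 240.] [ 0.4872 -0.8457] 0.2419 761
top blue [340. 148.] [ 0.7026 -0.0375] 0.1292 383
top blue [124. 112.] [0.8142 0.5719] 0.1119 282
top blue [326.  38.] [1.0328 0.0125] 0.1085 230
top blue [ 96. 412.] [0.0037 0.5766] 0.1426 742
top blue [154. 215.] [0.5213 0.4673] 0.0162 43
[[12, 227, 139], [23, 29, 106], [19, 25, 143], [60, 5, 47], [0, 0, 45]]
scene orange [215. 339.] [ 0.5563 -0.2324] 0.0321 80
scene green [570. 464.] [0.9717 0.4363] 0.0962 456
scene green [17. 41.] [-0.5826 -0.7294] 0.0801 150
scene green [196. 278.] [ 0.3938 -0.2571] 0.031 73
scene green [241. 279.] [ 0.4207 -0.152 ] 0.0233 53
scene yellow [458.  26.] [-0.3192  0.6834] 0.1626 477
scene yellow [392. 252.] [0.4183 0.1825] 0.0753 166
scene red [409. 228.] [0.3829 0.2843] 0.03 73
scene blue [337. 370.] [0.6688 0.1046] 0.1799 771
scene blue [335.  29.] [-0.4113  0.2857] 0.1928 347
scene blue [589. 361.] [0.789  0.5661] 0.1105 284
scene blue [605. 150.] [0.2535 0.9028] 0.1417 293
scene blue [467. 126.] [0.0058 0.5945] 0.1499 261
scene blue [277. 339.] [ 0.6002 -0.0767] 0.0478 130
scene blue [492. 225.] [0.4128 0.4928] 0.0154 32
[[12, 204, 129], [25, 26, 119], [21, 24, 140]]
```

```bash
python3 - <<'E'
from h import *
G={n:shot(n) for n in("top","scene","wrist")}
g=G["wrist"];M=R.from_rotvec(g["attitude"]).as_matrix();o=get_obs();T=R.from_rotvec(o["tcp_rot"])
print("cam in tool: pos",T.inv().apply(g["eye"]-o["tool_pos"]),"look",T.inv().apply(-M[:,2]),"right",T.inv().apply(M[:,0]))
for n,g in list(G.items())[:2]:
    hsv=cv2.cvtColor(g["color"],cv2.COLOR_RGB2HSV)
    def roi(m,c,r):
        k=np.zeros_like(m);cv2.circle(k,c,r,255,-1);m=m&k
        cs,_=cv2.findContours(m,cv2.RETR_EXTERNAL,cv2.CHAIN_APPROX_NONE);return max(cs,key=cv2.contourArea)[:,0] if cs else None
    print(n,"bench hsv",hsv[300,480] if n=="top" else hsv[200,130])
    lo=cv2.inRange(hsv,(0,15,95),(40,60,255))
    k=roi(lo,(466,245) if n=="top" else (148,313),22);c,r=circ(onz(g,k,.018));print("white ring",c,r)
    notblue=255-cv2.inRange(hsv,(95,90,0),(125,255,255))
    wd=cv2.inRange(hsv,(0,12,100),(40,60,255))
    k=roi(wd,(345,186) if n=="top" else (290,346),28);h=cv2.convexHull(k)[:,0];print("disc",circ(onz(g,h,.01)),len(h))
    dk=cv2.inRange(hsv,(0,0,0),(180,255,70));dk=cv2.morphologyEx(dk,cv2.MORPH_OPEN,np.ones((5,5)))
    k=roi(dk,(328,252) if n=="top" else (302,272),30);print("base",circ(onz(g,cv2.convexHull(k)[:,0],.01)))
g=G["top"]
for k in blobs(g,"blue"):
    k=k[:,0]
    if abs(k.mean(0)[0]-340)<8 and abs(k.mean(0)[1]-148)<8:
        P=onz(g,k,.01)[:,:2].astype(np.float32);rr=cv2.minAreaRect(P);print("plate",rr,cv2.boxPoints(rr))
# handle axis ends
for n in("top","scene"):
    k=blobs(G[n],"red",40)[0][:,0];print(n,"red",cv2.minAreaRect(k.astype(np.float32)),k.min(0),k.max(0))
E
python3 -c "
import cv2
a=cv2.imread('pics/top0.png')[90:340,220:500];cv2.imwrite('pics/c1.png',cv2.resize(a,None,fx=2.4,fy=2.4,interpolation=cv2.INTER_CUBIC))"
```

```text
cam in tool: pos [ 0.07494083  0.00014263 -0.14148722] look [-2.88736889e-01  2.49868993e-04  9.57408453e-01] right [ 1.08272746e-04  9.99999968e-01 -2.28331647e-04]
top bench hsv [30 13 96]
white ring [ 0.45619356 -0.37896197] 0.03255780256693448
disc (array([ 0.62437932, -0.04039424]), np.float64(0.04364798692336548)) 20
base (array([ 0.42686998, -0.00688306]), np.float64(0.05085892183452567))
scene bench hsv [ 30  12 103]
white ring [ 0.45280314 -0.3774924 ] 0.045291041396243625
disc (array([ 0.61751986, -0.05062575]), np.float64(0.04595960075929944)) 14
base (array([ 0.43140787, -0.00605251]), np.float64(0.04958043889259168))
plate ((0.7067314982414246, -0.03724541515111923), (0.31862032413482666, 0.14870060980319977), 7.167579174041748) [[ 0.5393895   0.01664646]
 [ 0.5579431  -0.13089213]
 [ 0.8740735  -0.09113729]
 [ 0.8555199   0.0564013 ]]
top red ((244.25003051757812, 174.25001525878906), (9.192388534545898, 31.11269760131836), 45.0) [230 161] [256 187]
scene red ((407.0321350097656, 229.47669982910156), (8.943145751953125, 30.342815399169922), 27.474430084228516) [403 216] [417 245]
```

View pics/c1.png

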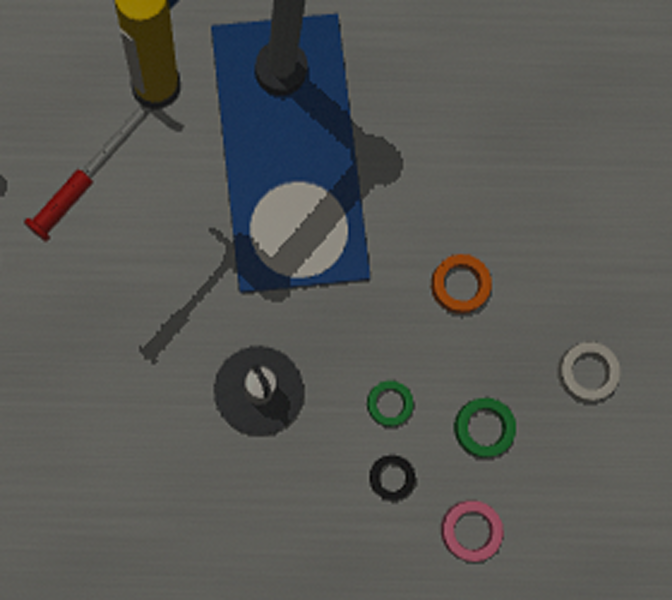

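```bash
python3 - <<'E'
from h import *
g=shot("top");print("disc top",onz(g,(344.6,185.8),.01))
c=np.array([.429,-.0065]);y=np.arctan2(c[1],c[0])+np.pi/2
goto([c[0],c[1],.29],down(y));print(get_obs()["joints"].round(3),get_obs()["t"])
g=shot("wrist","w1")
E
```

```text
disc top [[ 0.61165745 -0.05059931  0.01      ]]
[-0.016  0.074 -0.217  1.28  -0.     0.   ] 2.575
```

View pics/w1.png

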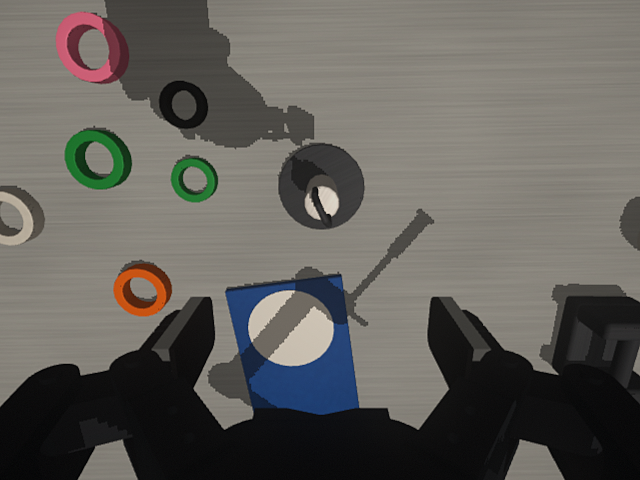

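Wrist view: carrier base at about (321,186), with the eye as a dark line from (314,190) to (328,223). The disc is at (291,328), and the larger green ring at (98,158). Next I put the camera straight above the carrier, so the eye's line gives its yaw directly.

```bash
python3 - <<'E'
from h import *
gt,gs=shot("top"),shot("scene")
print("handle",tri([gt,gs],[(244.3,174.3),(407,229.5)]))
o=get_obs();move_l([.504,-.008,.29])
g=shot("wrist");print(g["eye"])
hsv=cv2.cvtColor(g["color"],cv2.COLOR_RGB2HSV)
# base
p=proj(g,[.429,-.0065,.012])[0];print("p",p)
x,y=int(p[0]),int(p[1])
a=g["color"][max(y-75,0):y+75,x-75:x+75][:,:,::-1];cv2.imwrite("pics/w2.png",cv2.resize(a,None,fx=4,fy=4,interpolation=cv2.INTER_CUBIC));cv2.imwrite("w2full.png",g["color"]);print(x-75,max(y-75,0))
import pickle;pickle.dump(g,open("w2.pkl","wb"))
E
```

```text
handle [0.5543625  0.17596664 0.32732095]
[ 0.43176796 -0.00679497  0.43134904]
p [321.25277129 122.38683246]
246 47
```

View pics/w2.png

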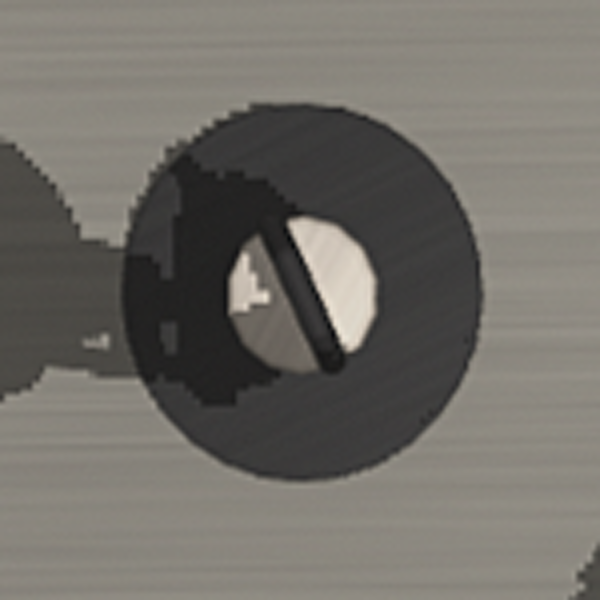

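Crop: base disc centre at (302,292), with the eye as a straight bar from (272,225) to (332,365).

```bash
python3 - <<'E'
from h import *
import pickle
g=pickle.load(open("w2.pkl","rb"))
f=lambda p:np.array(p)/4-.4+[246,47]
print("base",onz(g,f((302.5,291.5)),.012))
a,b=onz(g,f((272,225)),.12)[0],onz(g,f((332,365)),.12)[0];d=b-a
print(np.linalg.norm(d),(a+b)/2,"yaw",np.degrees(np.arctan2(d[1],d[0])))
print("shaft top",onz(g,f((303,294)),.095))
# disc & ring from this view
hsv=cv2.cvtColor(g["color"],cv2.COLOR_RGB2HSV)
for c in("orange","green"):
    for k in blobs(g,c,200): print(c,circ(onz(g,k[:,0],.018)))
w=cv2.inRange(hsv,(0,10,180),(40,80,255));cs,_=cv2.findContours(w,cv2.RETR_EXTERNAL,cv2.CHAIN_APPROX_NONE)
for k in cs:
    if cv2.contourArea(k)>300: print("w",k[:,0].mean(0),circ(onz(g,cv2.convexHull(k)[:,0],.01)))
b=blobs(g,"blue",500)[0][:,0];P=onz(g,b,.01)[:,:2];print("blue",P.min(0),P.max(0))
e=P[P[:,0]<P[:,0].min()+.02]; 
cv2.imwrite("pics/w3.png",g["color"][:,:,::-1])
E
```

```text
base [[ 0.42594998 -0.00648486  0.012     ]]
0.029815771632362282 [ 0.42830509 -0.0065995   0.12      ] yaw 23.306884312907687
shaft top [[ 0.4276273  -0.00644423  0.095     ]]
orange (array([ 0.55144881, -0.23054392]), np.float64(0.03456105740427844))
green (array([ 0.39216939, -0.25597061]), np.float64(0.03370113248983867))
green (array([ 0.41621079, -0.15190136]), np.float64(0.024133874805588845))
w [301.93478261 289.23913043] (array([ 0.62013573, -0.04580898]), np.float64(0.04891513335795444))
w [264.57432432 258.31756757] (array([ 0.60474004, -0.0593611 ]), np.float64(0.04400353174432336))
w [  7.26168224 157.01869159] (array([ 0.45690666, -0.38381263]), np.float64(0.03180277229822546))
w [329.79166667 116.30555556] (array([ 0.42617588, -0.00436134]), np.float64(0.017625202663396785))
blue [ 0.53793093 -0.12977758] [0.81927402 0.04910454]
```

View pics/w3.png

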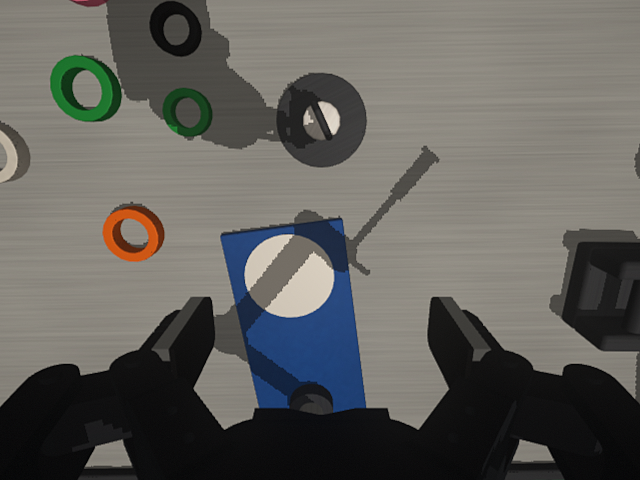

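The disc spans columns 244–335 and rows 233–318, and the post base is at (310,400). I fit the disc from both of its lit parts, then grasp the carrier.

```bash
cat >> h.py <<'E'
def disc_edge(g,guess):
    hsv=cv2.cvtColor(g["color"],cv2.COLOR_RGB2HSV)
    nb=255-cv2.inRange(hsv,(98,110,0),(125,255,255))
    m=np.zeros_like(nb);p=proj(g,[*guess,.01])[0]
    w=cv2.inRange(hsv,(0,10,int(.8*np.percentile(hsv[...,2],90))),(45,90,255))
    q=onz(g,np.argwhere(w)[:,::-1],.01)[:,:2]
    q=q[np.linalg.norm(q-guess,axis=1)<.065]
    h=cv2.convexHull(q.astype(np.float32))[:,0]
    for _ in range(6):  # keep hull points near the 56 mm circle
        from scipy.optimize import least_squares
        c=least_squares(lambda c:np.linalg.norm(h-c,axis=1)-.056,guess,loss="soft_l1",f_scale=.001).x
    return c,np.sort(np.linalg.norm(h-c,axis=1))[::max(1,len(h)//8)]
E
python3 - <<'E'
from h import *
import pickle
g=pickle.load(open("w2.pkl","rb"))
print(disc_edge(g,np.array([.612,-.05])))
print("top",disc_edge(shot("top"),np.array([.612,-.05])))
hsv=cv2.cvtColor(g["color"],cv2.COLOR_RGB2HSV)
print(onz(g,[(244,276),(335,276),(289,233),(289,318)],.01)[:,:2].round(4))
# blue plate edges in wrist view
b=cv2.inRange(hsv,(98,110,0),(125,255,255));b[395:]=0
k=max(cv2.findContours(b,cv2.RETR_EXTERNAL,cv2.CHAIN_APPROX_NONE)[0],key=cv2.contourArea)
ap=cv2.approxPolyDP(cv2.convexHull(k),4,True)[:,0];print(ap.tolist(),onz(g,ap,.01)[:,:2].round(4))
E
```

```text
(array([ 0.6126344 , -0.05005119]), array([0.05431268, 0.05471578, 0.05502833, 0.05514272, 0.05521252,
       0.05542243, 0.05556283, 0.05583208, 0.05611121]))Traceback (most recent call last):
  File "<stdin>", line 5, in <module>
  File "h.py", line 40, in disc_edge
    h=cv2.convexHull(q.astype(np.float32))[:,0]
      ~~~~~~~~~~~~~~~~~~~~~~~~~~~~~~~~~~~~^^^^^
TypeError: 'NoneType' object is not subscriptable
```

```bash
cat >> h.py <<'E'
D=np.array([.6125,-.0502]);TH=np.radians(7.17)
U=np.array([np.cos(TH),np.sin(TH)]);V=np.array([-U[1],U[0]]);POST=D+.19*U
def st(s):
    o=get_obs();print(s,"t%.1f"%o["t"],"pos",o["tool_pos"].round(4),"gap %.4f"%o["finger_gap"],"gf %.1f"%o["gripper_force"],"F",o["contact_force"].round(1));return o
E
python3 - <<'E'
from h import *
c=np.array([.427,-.0065]);y=np.radians(97)
move_l([.427,-.0065,.29]);goto([*c,.19],down(y));move_l([*c,.072],vel=.08);st("at")
close(60);st("closed")
move_l([*c,.16],vel=.1);dwell(.3);st("lifted")
y2=y+TH-np.radians(23.3)
goto([*D,.16],down(y2));st("over")
move_l([*D,.0885],vel=.08);st("low");move_l([*D,.0825],vel=.02);o=st("down")
E
```

```text
at t6.2 pos [ 0.4274 -0.0065  0.0724] gap 0.0853 gf 0.0 F [ 0.3 -0.7  0.3]
closed t6.8 pos [ 0.4271 -0.0065  0.0724] gap 0.0323 gf 59.4 F [-1.8  0.2  6. ]
lifted t8.1 pos [ 0.4267 -0.0065  0.1596] gap 0.0323 gf 59.7 F [ 0.1 -0.2 -3.1]
over t8.9 pos [ 0.6115 -0.0501  0.1591] gap 0.0318 gf 59.7 F [-0.4 -0.5 -3.6]
low t9.9 pos [ 0.6131 -0.0502  0.0891] gap 0.0325 gf 59.7 F [-0.3 -0.4 -3.7]
down t10.4 pos [ 0.6126 -0.0502  0.0825] gap 0.0321 gf 59.7 F [ 0.5  0.  -3.5]
```

```bash
python3 - <<'E'
from h import *
z=.0825
while z>.074:
    z-=.0008;move_l([*D,z],vel=.01);o=get_obs()
    if o["contact_force"][2]>-1.5: break
st("touch");gripper_open();dwell(.2);st("open");move_l([*D,.2],vel=.1)
move_l([*(D+.055*U+0*V),.30],vel=.15)
g=shot("wrist","w4");import pickle;pickle.dump(g,open("w4.pkl","wb"));print(g["eye"],proj(g,[*D,.12]))
p=proj(g,[*D,.02])[0].astype(int);a=g["color"][max(p[1]-90,0):p[1]+90,p[0]-110:p[0]+110][:,:,::-1];print(p)
cv2.imwrite("pics/w4.png",cv2.resize(a,None,fx=3.3,fy=3.3,interpolation=cv2.INTER_CUBIC));print(p[0]-110,max(p[1]-90,0));st("")
E
```

```text
touch t10.7 pos [ 0.6126 -0.0502  0.0825] gap 0.0325 gf 60.3 F [-1.8 -0.2  4.3]
open t11.4 pos [ 0.6125 -0.0502  0.0817] gap 0.0851 gf 0.0 F [ 0.  -0.3  0.1]
[ 0.59589108 -0.03151718  0.44070802] [[302.65774631 148.66054412]]
[306 143]
196 53
 t13.7 pos [ 0.6663 -0.0434  0.2988] gap 0.0851 gf 0.0 F [ 0.2  0.3 -0.5]
```

View pics/w4.png

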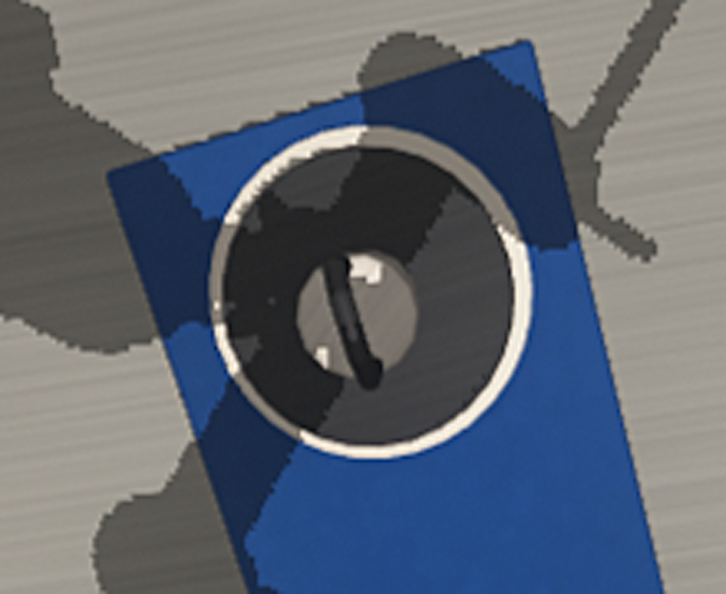

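The carrier stands on the disc: white rim centre at (371,292), base centre at (368,296), eye from (336,265) to (371,378).

```bash
python3 - <<'E'
from h import *
import pickle
g=pickle.load(open("w4.pkl","rb"))
f=lambda *p:np.array(p)/3.3-.35+[196,53]
def ang(p,q,z):
    a,b=onz(g,f(p,q),z);d=b-a;return np.degrees(np.arctan2(d[1],d[0]))
print("disc",onz(g,f((371,292.5)),.01),"base",onz(g,f((368,296)),.022),"shaft top",onz(g,f((356.5,313)),.105))
print("plate",ang((108,175),(252,594),.01),ang((531,40),(662,594),.01),ang((531,40),(108,175),.01))
a,b=onz(g,f((337,265),(371,375)),.13);print("eye",(a+b)/2,np.linalg.norm(b-a),ang((337,265),(371,375),.13))
print(disc_edge(g,D))
E
```

```text
disc [[ 0.61107496 -0.049072    0.01      ]] base [[ 0.61161995 -0.0497744   0.022     ]] shaft top [[ 0.61242192 -0.04999436  0.105     ]]
plate 7.131076731676463 6.828799535402913 -82.69367083304067
eye [ 0.61296017 -0.04951021  0.13      ] 0.028230490454035456 7.713093812272223
(array([ 0.61255144, -0.05010835]), array([0.05414545, 0.05454682, 0.05494081, 0.0550326 , 0.0552813 ,
       0.05559815, 0.05573422, 0.05579999, 0.06487334]))
```

Carrier is good: on centre within 1 mm and eye yaw within about 0.5°. Now the rings, orange first.

```bash
cat >> h.py <<'E'
RNG=dict(orange=((5,130,50),(20,255,255)),green=((50,110,40),(80,255,255)),white=((8,8,175),(45,90,255)))
def ring_at(g,col,guess,z,rad=.06):
    m=cv2.inRange(cv2.cvtColor(g["color"],cv2.COLOR_RGB2HSV),*map(np.array,RNG[col]))
    q=onz(g,np.argwhere(m)[:,::-1],z)[:,:2];q=q[np.linalg.norm(q-guess,axis=1)<rad]
    if len(q)<50: return None
    h=cv2.convexHull(q.astype(np.float32))[:,0];c,r=circ(h);return c,r
def look_ring(col,c):
    y=np.arctan2(c[1],c[0])+np.pi/2;rad=np.array([np.sin(y),-np.cos(y)])
    goto([*(c+.074*rad),.18],down(y));g=shot("wrist");return ring_at(g,col,c,.02),g
def pick(col,c,view=None):
    for _ in range(2):
        r,g=look_ring(col,c);print(col,"seen",r);c=r[0]
        if np.linalg.norm(g["eye"][:2]-c)<.012: break
    assert .0310<r[1]<.0350,r
    y=np.arctan2(c[1],c[0])+np.pi/2
    goto([*c,.09],down(y));move_l([*c,-.003],vel=.08);st("low");close(40);st("closed")
    move_l([*c,.19],vel=.15);dwell(.2);return st("lift")
def held(col,save=None):
    o=get_obs();g=shot("wrist",save);p=o["tool_pos"];z=p[2]+.003+.02
    r=ring_at(g,col,p[:2],z);yy=R.from_rotvec(o["tcp_rot"]).as_matrix()
    return r,(r[0]-p[:2])@yy[:2,:2] if r else None
E
python3 - <<'E'
from h import *
pick("orange",np.array([.5545,-.2325]))
print(held("orange","w5"))
E
```

```text
orange seen (array([ 0.55380677, -0.23423011]), np.float64(0.03228810085763993))
low t16.6 pos [ 0.5543 -0.2345 -0.0024] gap 0.0851 gf 0.0 F [-0.1 -0.   0.8]
closed t16.9 pos [ 0.5543 -0.2345 -0.0019] gap 0.0652 gf 33.8 F [-1.1 -0.   6.1]
lift t18.6 pos [ 0.5534 -0.2341  0.1892] gap 0.0649 gf 44.3 F [-0.5 -0.5 -0.9]
((array([ 0.54945444, -0.2318621 ]), np.float64(0.03274413159176058)), array([0.00446073, 0.00049453]))
```

View pics/w5.png

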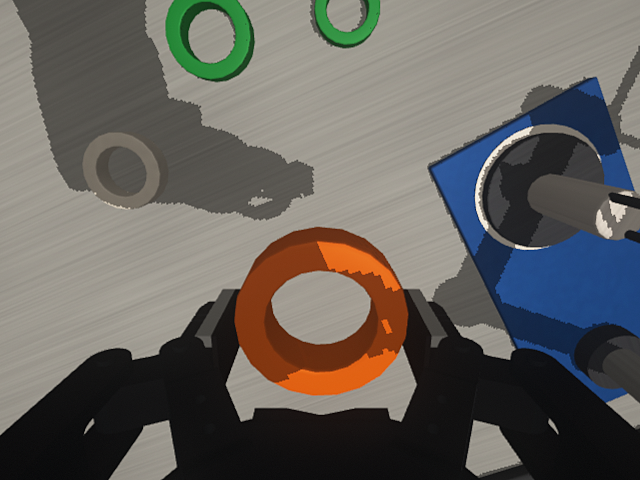

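Ring held square between the fingers: bore top rim spans columns 272–371 and rows 270–371.

```bash
cat >> h.py <<'E'
def place_ring(off=np.zeros(2),zrel=.082):
    y=np.arctan2(D[1],D[0])+np.pi/2;M=R.from_rotvec(down(y)).as_matrix()
    t=C-M[:2,:2]@off
    goto([*t,.24],down(y));st("over");return t
C=np.array([.6125,-.0500])
E
python3 - <<'E'
from h import *
o=get_obs();g=shot("wrist");p=o["tool_pos"];M=R.from_rotvec(o["tcp_rot"]).as_matrix()
for px in [(321.5,270),(321.5,371),(272,320),(371,320)]: print(((onz(g,px,p[2]+.022)[0]-p)@M).round(4))
E
```

```text
[ 0.0229  0.001  -0.022 ]
[-0.0189  0.001  -0.022 ]
[ 0.0031 -0.0172 -0.022 ]
[ 0.0031  0.0192 -0.022 ]
```

```bash
cat >> h.py <<'E'
def lower(t,zend=.082,fmax=5):
    move_l([*t,.155],vel=.1);b=get_obs()["contact_force"];z=.155
    while z>zend:
        z=max(zend,z-.01);move_l([*t,z],vel=.06);d=get_obs()["contact_force"]-b
        if np.abs(d).max()>fmax: st("CONTACT");return False
    st("lowered");return True
def release(t):
    gripper_open();dwell(.3);st("open");move_l([*t,.23],vel=.15)
E
python3 - <<'E'
from h import *
t=place_ring(np.array([.002,.0005]))
if lower(t):
    release(t);g=shot("wrist","w6")
E
```

```text
over t19.5 pos [ 0.614  -0.0515  0.2396] gap 0.0647 gf 44.3 F [ 0.4 -0.6 -1. ]
lowered t23.0 pos [ 0.6144 -0.0507  0.0819] gap 0.0650 gf 44.4 F [ 1.4 -0.5 -1.2]
open t23.6 pos [ 0.6145 -0.0507  0.082 ] gap 0.0854 gf 0.0 F [-0.5 -0.1  0.3]
```

View pics/w6.png

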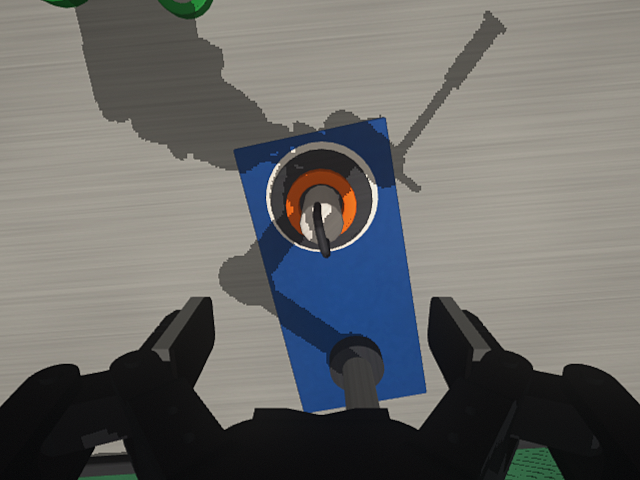

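The orange ring lies flat on the base around the shaft at (322,205). Next green, then white.

```bash
cat >> h.py <<'E'
def do(col,c):
    pick(col,c);r,off=held(col);print("held",r,off)
    if r is None or not .031<r[1]<.035 or abs(off[0]-.0025)>.004 or abs(off[1])>.003 or get_obs()["finger_gap"]<.06: print("CHECK");return
    t=place_ring(off-[.0025,0])
    if get_obs()["finger_gap"]<.06: print("LOST");return
    if lower(t): release(t);shot("wrist","after_"+col);print("done")
E
python3 - <<'E'
from h import *
do("green",np.array([.3925,-.2575]))
E
```

```text
green seen (array([ 0.39141134, -0.25920083]), np.float64(0.03212561864546462))
low t27.8 pos [ 0.3919 -0.2595 -0.0026] gap 0.0856 gf 0.0 F [0.4 0.7 0.5]
closed t28.2 pos [ 0.3918 -0.2596 -0.0019] gap 0.0654 gf 42.3 F [-0.8  0.8  7. ]
lift t29.8 pos [ 0.391  -0.2589  0.1893] gap 0.0649 gf 44.4 F [-0.2 -0.2 -0.7]
held (array([ 0.3879057 , -0.25558686]), np.float64(0.03274793562603887)) [0.00443841 0.00107527]
over t31.0 pos [ 0.6134 -0.0522  0.2397] gap 0.0652 gf 44.4 F [-0.1  0.7 -0.8]
lowered t34.5 pos [ 0.6143 -0.0512  0.0819] gap 0.0654 gf 44.5 F [ 0.5  0.7 -0.9]
open t35.1 pos [ 0.6143 -0.0512  0.082 ] gap 0.0856 gf 0.0 F [ 0.3 -0.7 -1.4]
done
```

```bash
python3 - <<'E'
from h import *
do("white",np.array([.456,-.380]))
st("")
a=cv2.imread("pics/after_green.png")[120:300,220:420];p=get_image("top")["color"][:,:,::-1]
b=cv2.imread("pics/after_white.png")
b=b[120:300,220:420] if b is not None else a
t=p[140:320,300:500]
cv2.imwrite("pics/m1.png",cv2.resize(np.hstack([a,b,t]),None,fx=1.33,fy=1.33))
E
```

```text
white seen (array([ 0.45649802, -0.37626519]), np.float64(0.03140896762581886))
low t39.7 pos [ 0.4569 -0.3766 -0.0024] gap 0.0856 gf 0.0 F [-0.1  0.1 -0.6]
closed t40.0 pos [ 0.4568 -0.3768 -0.0018] gap 0.0645 gf 43.8 F [-2.   0.4  5.6]
lift t41.7 pos [ 0.4562 -0.376   0.1892] gap 0.0643 gf 44.3 F [ 0.6  0.4 -0.9]
held (array([ 0.45521773, -0.3736164 ]), np.float64(0.031213526911509738)) [0.0022347  0.00120419]
over t43.1 pos [ 0.6118 -0.0523  0.2398] gap 0.0640 gf 44.3 F [-0.3 -0.3 -0.8]
lowered t46.5 pos [ 0.612  -0.0512  0.0819] gap 0.0641 gf 44.3 F [-0.2 -0.4 -1.2]
open t47.2 pos [ 0.6121 -0.0512  0.082 ] gap 0.0853 gf 0.0 F [0.3 0.8 0.3]
done
 t48.4 pos [ 0.6114 -0.0511  0.2287] gap 0.0850 gf 0.0 F [ 0.4 -0.2 -1. ]
```

View pics/m1.png

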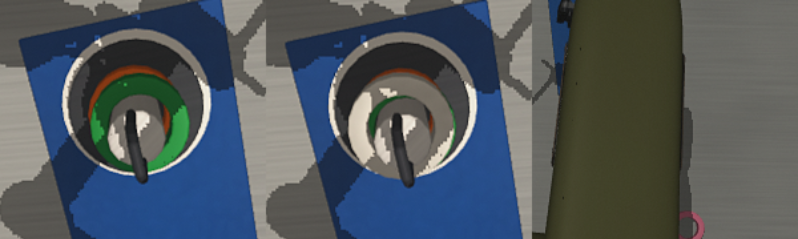

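Left and middle panels: green, then white, seated on the stack, with no contact force on the way. I check the eye's line once more from above before hooking.

```bash
python3 - <<'E'
from h import *
import pickle
y=np.arctan2(D[1],D[0])+np.pi/2;rad=np.array([np.sin(y),-np.cos(y)])
goto([*(D+.074*rad),.29],down(y))
g=shot("wrist");pickle.dump(g,open("w7.pkl","wb"));print(g["eye"])
p=proj(g,[*D,.06])[0].astype(int);x0,y0=p[0]-70,p[1]-70
cv2.imwrite("pics/w7.png",cv2.resize(g["color"][y0:y0+140,x0:x0+140][:,:,::-1],None,fx=4,fy=4,interpolation=cv2.INTER_CUBIC));print(x0,y0)
E
```

```text
[ 0.61507786 -0.05009084  0.43056841]
250 52
```

View pics/w7.png

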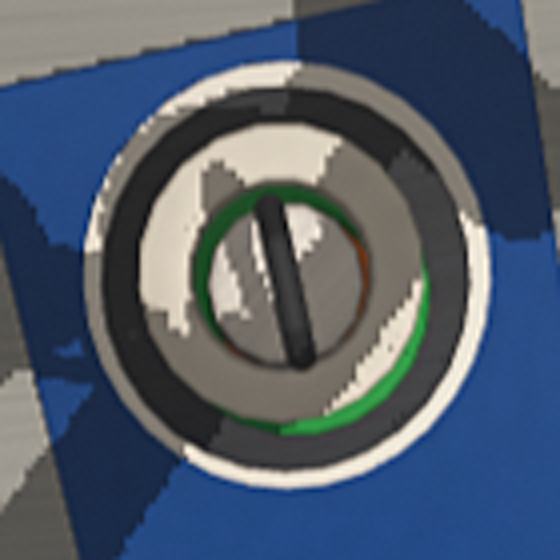

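```bash
python3 - <<'E'
from h import *
import pickle
g=pickle.load(open("w7.pkl","rb"));f=lambda *p:np.array(p)/4-.4+[250,52]
a,b=onz(g,f((269,207),(303,357)),.13);d=b-a;print("eye",(a+b)/2,np.degrees(np.arctan2(d[1],d[0])),"base",onz(g,f((286,278)),.022),"disc",onz(g,f((287,276)),.01))
ph=np.radians(140.6);e=np.array([np.cos(ph),np.sin(ph)]);H=POST+.315*e;print("H",H)
move_l([.45,-.035,.30],vel=.25);move_l([.45,.05,.44],vel=.25)
goto([*(H+.01*e),.42],down(ph-np.pi/2));st("")
g=shot("wrist","w8");
m=cv2.inRange(cv2.cvtColor(g["color"],cv2.COLOR_RGB2HSV),(0,150,40),(6,255,255))|cv2.inRange(cv2.cvtColor(g["color"],cv2.COLOR_RGB2HSV),(172,150,40),(180,255,255))
k=max(cv2.findContours(m,cv2.RETR_EXTERNAL,cv2.CHAIN_APPROX_NONE)[0],key=cv2.contourArea)[:,0]
P=onz(g,k,.322)[:,:2];r=cv2.minAreaRect(P.astype(np.float32));print("red px",k.mean(0),r)
V2=(P-POST)@np.c_[e,[-e[1],e[0]]];print("radial",V2[:,0].min(),V2[:,0].max(),"lat",V2[:,1].min(),V2[:,1].max(),V2.mean(0))
cc=np.array(r[0])-POST;print("angle",np.degrees(np.arctan2(cc[1],cc[0])),np.hypot(*cc))
E
```

```text
eye [ 0.61320469 -0.04984192  0.13      ] 8.671377464746303 base [[ 0.61123991 -0.04971113  0.022     ]] disc [[ 0.61062618 -0.04938335  0.01      ]]
H [0.55760316 0.17345472]
 t51.6 pos [0.5494 0.1788 0.4191] gap 0.0853 gf 0.0 F [ 0.  -0.2 -0.1]
red px [320.73553719 239.83471074] ((0.5556325912475586, 0.17439894378185272), (0.02463700994849205, 0.07028967142105103), 50.71287536621094)
radial 0.28196934534567053 0.3522677516855651 lat -0.011740049548384389 0.012896962376595251 [0.32055105 0.00040974]
angle 140.6941582169613 0.31712247859333603
```

View pics/w8.png

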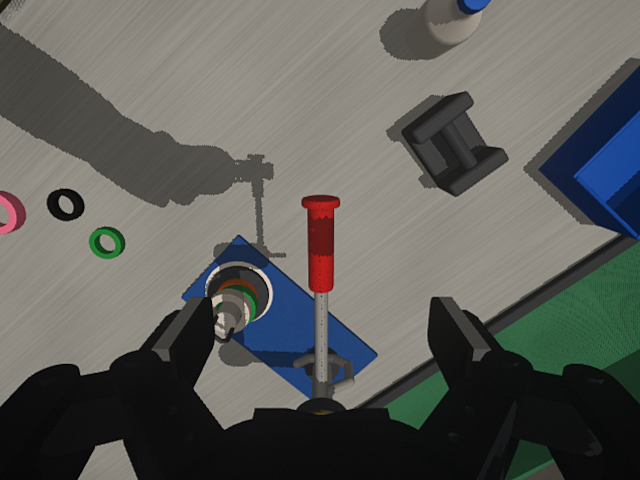

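Handle bar runs straight down the picture, with its centre at (321,240). That gives 0.317 m from the post at 140.7°, matching the 0.315 m given. Grip it and draw the hook down.

```bash
cat >> h.py <<'E'
A0=np.radians(140.65);A1=np.pi+TH
def hp(a): return POST+.315*np.array([np.cos(a),np.sin(a)])
def redz(tag=""):
    g=[shot("top"),shot("scene")];out=[]
    for q in g:
        h=cv2.cvtColor(q["color"],cv2.COLOR_RGB2HSV);m=cv2.inRange(h,(0,160,60),(5,255,255));m[:,:150]=0
        k=[c for c in cv2.findContours(m,cv2.RETR_EXTERNAL,cv2.CHAIN_APPROX_NONE)[0] if cv2.contourArea(c)>25]
        out.append(None if not k else max(k,key=cv2.contourArea)[:,0].mean(0))
    print(tag,"red px",out)
E
python3 - <<'E'
from h import *
for a in np.linspace(A0,A1,8):
    for z in(.30,.15): assert inverse_kinematics([*hp(a),z],down(a-np.pi/2)) is not None,(a,z)
p=hp(A0);goto([*p,.40],down(A0-np.pi/2));move_l([*p,.302],vel=.08);st("at")
close(100);b=st("grip")
z=.302
for dz in(.05,.10,.1515):
    move_l([*p,.302-dz],vel=.06);st("pull")
redz();dwell(.3);st("hold")
g=shot("wrist","w9")
E
```

```text
at t53.3 pos [0.5578 0.1734 0.3026] gap 0.0851 gf 0.0 F [0.8 0.4 0.1]
grip t54.0 pos [0.5574 0.1732 0.3021] gap 0.0151 gf 97.5 F [ 0.  -0.7  0.5]
pull t55.0 pos [0.5577 0.1735 0.2518] gap 0.0152 gf 98.1 F [-1.7  1.3  4.8]
pull t55.9 pos [0.5579 0.1738 0.2029] gap 0.0154 gf 98.6 F [-1.5 -0.  10.8]
pull t57.0 pos [0.5584 0.1742 0.1524] gap 0.0154 gf 99.2 F [-3.2  0.7 15.5]
 red px [None, array([397.81578947, 272.60526316])]
hold t57.4 pos [0.5584 0.1742 0.1525] gap 0.0153 gf 99.2 F [-3.4  0.7 15.4]
```

View pics/w9.png

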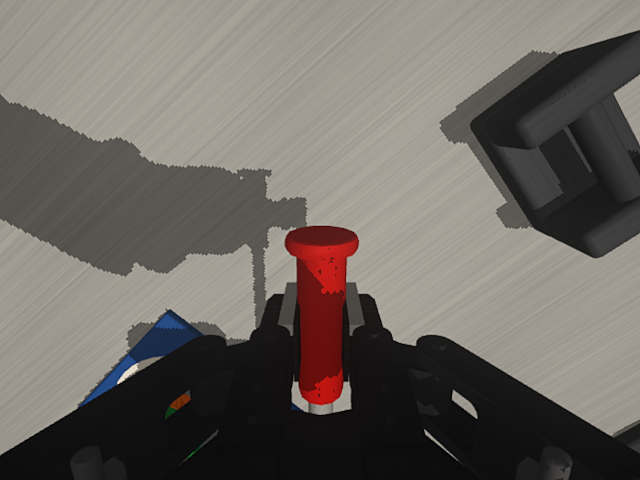

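The handle is held squarely and moved 150 mm with no slip; 15.5 N matches the spring. Now the swing, watching the forces.

```bash
python3 - <<'E'
from h import *
o=get_obs();z=.1515
n=16
for i,a in enumerate(np.linspace(A0,A1,n+1)[1:]):
    move_l([*hp(a),z],frame=down(a-np.pi/2),vel=.06 if i<10 else .03)
    q=get_obs();F=q["contact_force"];tg=np.array([-np.sin(a),np.cos(a)]);rd=np.array([np.cos(a),np.sin(a)])
    p=q["tool_pos"][:2]-POST
    print("%.1f deg left, tan %.1f rad %.1f z %.1f gap %.4f r %.4f zt %.4f"%(np.degrees(A1-a),F[:2]@tg,F[:2]@rd,F[2],q["finger_gap"],np.hypot(*p),q["tool_pos"][2]))
    if abs(F[:2]@tg)>8 or F[2]<11 or F[2]>20 or q["finger_gap"]<.013: print("STOP");break
st("end");shot("wrist","w10");shot("scene","s10")
E
```

```text
43.6 deg left, tan 0.6 rad 3.0 z 14.8 gap 0.0153 r 0.3149 zt 0.1535
40.7 deg left, tan 0.8 rad 4.7 z 15.0 gap 0.0153 r 0.3149 zt 0.1534
37.8 deg left, tan 1.2 rad 3.5 z 14.6 gap 0.0153 r 0.3149 zt 0.1533
34.9 deg left, tan 0.9 rad 3.3 z 15.1 gap 0.0156 r 0.3149 zt 0.1531
32.0 deg left, tan 0.2 rad 5.0 z 15.8 gap 0.0157 r 0.3149 zt 0.1531
29.1 deg left, tan 0.1 rad 3.9 z 14.3 gap 0.0153 r 0.3149 zt 0.1530
26.2 deg left, tan 0.8 rad 4.3 z 15.4 gap 0.0153 r 0.3150 zt 0.1529
23.3 deg left, tan 1.3 rad 4.4 z 15.5 gap 0.0150 r 0.3149 zt 0.1528
20.4 deg left, tan 0.5 rad 4.0 z 15.0 gap 0.0152 r 0.3150 zt 0.1528
17.4 deg left, tan 0.5 rad 4.1 z 14.9 gap 0.0153 r 0.3150 zt 0.1527
14.5 deg left, tan 0.3 rad 4.1 z 14.5 gap 0.0153 r 0.3150 zt 0.1527
11.6 deg left, tan -0.3 rad 4.4 z 15.8 gap 0.0153 r 0.3150 zt 0.1527
8.7 deg left, tan -0.1 rad 5.1 z 14.7 gap 0.0155 r 0.3150 zt 0.1527
5.8 deg left, tan 0.5 rad 4.6 z 14.1 gap 0.0155 r 0.3150 zt 0.1526
2.9 deg left, tan 0.4 rad 3.5 z 15.4 gap 0.0154 r 0.3150 zt 0.1527
0.0 deg left, tan 0.0 rad 3.8 z 14.7 gap 0.0156 r 0.3149 zt 0.1527
end t65.7 pos [ 0.4886 -0.0664  0.1527] gap 0.0156 gf 99.2 F [-3.8 -0.5 14.7]
```

The swing met no resistance. Let it up and watch for the carrier's weight.

```bash
python3 - <<'E'
from h import *
z=.1515;p=hp(A1)
while z<.262:
    z+=.006;move_l([*p,z],vel=.03);q=get_obs();F=q["contact_force"]
    print("z %.4f F"%q["tool_pos"][2],F.round(1),"gap %.4f"%q["finger_gap"])
    if F[2]<.6: break
shot("scene","s11");shot("wrist","w11")
E
```

```text
z 0.1588 F [-3.9 -0.9 15.3] gap 0.0149
z 0.1647 F [-3.6 -1.  14.3] gap 0.0155
z 0.1697 F [-2.  -1.1  6.8] gap 0.0152
z 0.1758 F [-1.2 -0.8  5.7] gap 0.0157
z 0.1820 F [-1.1 -0.2  5.6] gap 0.0150
z 0.1881 F [-0.6 -0.1  4.6] gap 0.0155
z 0.1940 F [-0.9 -0.6  4.5] gap 0.0154
z 0.1997 F [-0.4 -0.5  4.3] gap 0.0151
z 0.2057 F [-0.8  0.6  3.3] gap 0.0154
z 0.2117 F [-1.7  1.1  2.5] gap 0.0153
z 0.2177 F [0.4 1.2 1.8] gap 0.0155
z 0.2237 F [-2.  -0.7  0.9] gap 0.0152
z 0.2297 F [-1.6  0.1  1. ] gap 0.0154
z 0.2357 F [-2.   0.3  0.2] gap 0.0157
```

A 7 N drop in the handle force at z≈0.167 shows the loaded carrier on the hook, and it is now balanced. Release and check.

```bash
python3 - <<'E'
from h import *
dwell(.5);st("bal");gripper_open();dwell(.5);st("open")
p=get_obs()["tool_pos"][:2];move_l([*p,.42],vel=.08)
move_l([.36,-.15,.42],vel=.2);set_joints([-1.334,.26,-.138,1.173,0,1.571])
dwell(2);a=shot("scene");dwell(.5);b=shot("scene");t=shot("top");st("")
d=np.abs(a["color"].astype(int)-b["color"])[200:400,200:450];print("motion px",(d.max(2)>25).sum())
A=cv2.resize(b["color"][190:420,170:440],None,fx=1.75,fy=1.75);B=cv2.resize(t["color"][60:320,200:500],None,fx=1.08,fy=402/260)
cv2.imwrite("pics/f.png",np.hstack([A,B[:A.shape[0]]if B.shape[0]>=A.shape[0] else cv2.resize(B,(B.shape[1],A.shape[0]))])[:,:,::-1])
E
```

```text
bal t71.3 pos [ 0.4884 -0.0658  0.2354] gap 0.0153 gf 97.5 F [-0.6 -0.3  0.3]
open t72.5 pos [ 0.4885 -0.0658  0.2355] gap 0.0854 gf 0.0 F [ 0.1  0.2 -0.3]
 t80.3 pos [ 0.1231 -0.5103  0.2313] gap 0.0857 gf 0.0 F [-0.2  0.   0.5]
motion px 0
```

View pics/f.png

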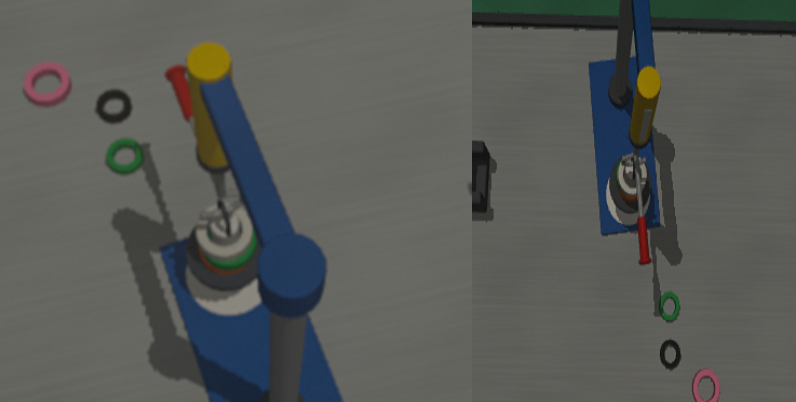

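The loaded carrier hangs from the hook above the disc, which shows below it at (235,290). All three rings are on it and nothing moves between frames.

```bash
python3 -c "
from rig import *
print(job_done())"
```

```text
the job is handed in; nothing more can be done
None
```

I've handed the job in: in the last pictures the carrier, loaded with the orange, large green and white rings (no yellow ring was there), hangs still from the hook clear of the stand, and I left the block weight and bottle alone; the run took about 80 s.

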